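Move the charged battery pack from its charger to the kitchen radio

ROBOT

A 6-joint arm with a two-finger parallel gripper is mounted at the origin on a cart in front of the work surface, level with it; the furniture and walls round the work are solid. World frame = base frame: x ahead of the robot, y to its left, z up, the work surface at z = 0. Lengths are in m, angles in rad, forces in N, time in s.
With the tool pointing down it reaches from about 0.225 to 0.875 m from the base axis. Payload 3.4 kg.
Tool frame: the origin (TCP) lies between the finger pads; the fingertips stand 11 mm ahead of it and the grasp point (between the pads) lies 8 mm behind it; z points along the fingers, y is the line along which they close (so a half turn about z gives the same grasp; the last joint's range is limited). The gripper opens to 85 mm and grips with 20 to 120 N. Pads are 22 mm wide; open, the fingers measure 114 mm over their backs; the gripper's body (76 mm by 85 mm) begins 54 mm behind the grasp point. The pads swing forward as they close: fully open they stand 13 mm farther back than shut.
Start: joints at [1.122, 0.276, 1.505, -0, 1.361, -0.121], TCP at [0.185, 0.544, 0.242] pointing down, gripper open.
Joint ranges: [-2.89, 2.89], [-0.75, 2.08], [0.22, 2.7], [-1.18, 4.32], [0.11, 2.71], [-2.7, 2.7]. Speed limits (rad/s): [2.57, 2.57, 3.14, 3.14, 3.14, 3.14].

INTERFACE

Orientations are given as a unit quaternion [w, x, y, z].
In Python, from rig import manip, imaging gives the robot as it stands. The module is installed in compiled form; this text tells all that it offers.
- The arm moves only by the tool jog_arm, never from a script. Its argument "deltas" is one flat list of numbers, 7 for each row, row after row: the turn, a rotation vector about the world's x, y, z in degrees, then the shift along the world's x, y, z in mm, then the opening, from 0 (shut) to 1 (fully open). In form: [ax, ay, az, tx, ty, tz, gripper, ax, ay, az, tx, ty, tz, gripper, ...]. A call has 1 to 20 rows; each row is the pose to reach, as a shift and turn from the pose commanded when the call began; what a row does not reach only later rows make up. A row lasts 1/10 s, in which the tool goes at most 50 mm and 8.59 degrees, less where a joint would pass 70% of its speed; a pose out of reach is approached as far as the arm can. A call with a gripper value outside its range is refused whole. The fingers move at their own pace and stop on an object; "grip_force" is the grip in N (left out, the last holds). Time passes only in rows, so rows that repeat a pose let the fingers close. It gives the time, the measured TCP pose, the force, the opening and the grip force at its end, in the units of the state.
- manip.get_state(): the state, without advancing time (a new reading comes with each control period).
- imaging.get_image(name): name is "scene" or "top"; returns the picture (480x640x3 uint8, blue, green, red); there is no depth.
- imaging.calibration(name): a dict with "mtx" (3x3 intrinsics, pixels), "dist" ([k1, k2, p1, p2, k3] as OpenCV has them; the pictures are not rectified), "cam_to_world" (4x4, takes a point from camera to world coordinates). Camera axes: x right, y down, z forward; pixel columns grow to the right and rows downward; lengths in m; the calibration is good to about 2 mm. A picture is of the moment at which its call begins. calibration takes no time and is no camera call.
- manip.sign_off(): hands the job in; it is judged then, once.
The state is a dict: "clock": time; "qpos": joint angles; "qd": joint speeds; "effort": joint torques, N m; "position": TCP position; "ee_rot": TCP orientation; "contact_force": force on the tool from outside, world axes, zero at the start; "moment": the same for the moment, N m; "width": finger opening in m; "gripper_force": force on a finger pad.
Only numpy, scipy, OpenCV 4.12 (cv2) and the standard library are available. Lean on these libraries where they do the work, as an engineer would, in place of code of your own. Each camera call takes 0.05 s, during which the arm holds its last target. There are 200 camera calls.

TASK

The battery pack in the charger is charged: press it down to make the push-push catch let go, take it out, and fit it upright in the bay on top of the kitchen radio, pressing it down until the catch there holds it down. Press only as hard as the catch needs, never ram or force it, and leave the other things on the worktop where they stand.

Things in the scene. Friction and masses are not known exactly. Their poses are not given: they have to be found in the camera images.
- battery_pack: Dark upright battery pack, 56 (its x) x 30 (its y) x 77 mm high, about 160 g, flat top; origin at the centre of its underside, z up. The narrow sides (+-x) have a 6 mm deep groove 14 to 24 mm above the underside, for the catch's jaws. Grip it across the 30 mm, on the part that stands out of the bay. It fits a bay either way round (half a turn).
- charger: Plain white charger block, fixed, 100 (x) x 90 (y) x 80 mm high, flat top, bay opening in the top; origin at the centre of its underside, front faces -x of its frame. The pack starts in its bay, caught.
- radio: Kitchen radio, fixed, wood-coloured case 110 (x) x 200 (y) x 80 mm high, loudspeaker grille on its front (-x), an aluminium tuning dial (34 mm across, 12 mm high) on its flat top at x = -12, y = +66 mm, battery bay in the top at the other end; origin at the centre of its underside. The bay starts empty with its cradle raised.
- charger_bay (a point): Centre of the charger's bay mouth, level with its top, 80 mm above the worktop; axes as the charger's. Bay 59 (x) x 33 (y) mm inside, mouth bevelled 4 mm wide and 7 mm deep. The raised cradle, on which the pack stands, is 45 mm below the mouth: let go, the pack stands 32 mm out of the top; caught, 14 to 15 mm, and jaws stop it from being pulled out.
- radio_bay (a point): Centre of the radio's bay mouth (x = -10, y = -45 mm in the radio's frame), level with its top, 80 mm above the worktop; axes as the radio's. Same bay and push-push catch as the charger's: pack 32 mm out when it stands on the raised cradle, 14 to 15 mm out when caught, about 7 mm out at the end of the stroke.
- charger_cradle (a joint): How far the charger's spring cradle is down, m: 0 raised, 0.017 caught (the start), 0.025 at its stop. Each press to the stop (the catch changes over beyond 0.024) and release changes between caught and raised; it rises by itself. Resistance 5 to 7 N raised, 8 to 10 N before the stop, plus 1 N per 16 mm/s of pressing speed; at the stop it climbs by some 10 N per mm.
- radio_cradle (a joint): The same for the radio's cradle: 0 raised (the start). A press short of the stop springs back up; a second full press lets the pack go again. A downward push of 13 to 15 N reaches the stop. Pressing the pack or the gripper on the charger or radio with more than 40 N in all (contact forces at the bay's walls count too) is forcing.
- mug: Orange mug, 81 x 113 x 101 mm, bystander; origin at the centre of its underside.
- pepper: Pepper shaker, 44 mm wide, 90 mm high, bystander; origin at the centre of its underside.
- tin: Small food tin, 57 mm wide, 72 mm high, bystander; origin at the centre of its underside.

How it is judged:
By the outcome, as a careful person would: the job done as asked, in the order asked, and still so for the second after the job is handed in, with the robot touching nothing.
It also fails if it takes over 62 s, if anything falls off the work surface, if the arm or the gripper's body presses on something with over 40 N, if the wrist force passes 120 N, or if a joint passes its speed limit or range.

## Working session

There is one attempt and no reset: what is moved stays moved. The work goes in short steps, Python scripts to look and compute and a tool call to move; the robot and the scene stay as the last step left them, time stands still between calls to the robot, and variables do not carry over. Pictures are saved under pics/ and viewed, at most 10 in all, crops included, and the job is handed in when it is done.

Besides the shell and the picture viewer there is one more tool, called after "Request:" in YAML: its name, and indented under it one key for each argument. jog_arm: Moves the arm, as the interface text tells. Its arguments: {"type":"object","properties":{"deltas":{"type":"array"},"grip_force":{"type":"number"}},"required":["deltas"]}

```bash
mkdir -p pics
python3 - <<'E'
from rig import manip, imaging
import cv2,numpy as np
s=manip.get_state(); print(s)
for n in("scene","top"):
    cv2.imwrite(f"pics/{n}0.png",imaging.get_image(n)); c=imaging.calibration(n); print(n,c)
E
```

```text
{'clock': 0.0, 'qpos': array([ 1.12202084e+00,  2.76584590e-01,  1.50615114e+00, -2.00583756e-05,
        1.36070983e+00, -1.20999243e-01]), 'qd': array([ 4.10422033e-04,  9.54120502e-05, -1.49930351e-03,  7.37641376e-04,
       -3.41169836e-04,  9.70796476e-04]), 'effort': array([ 1.01984958e-04, -4.16782987e+01, -2.45805162e+01, -3.69709016e-05,
        1.10534244e-02,  4.07283380e-05]), 'position': array([0.18489734, 0.54390882, 0.24143846]), 'ee_rot': array([-2.50968980e-04,  1.63153311e-01,  9.86600293e-01, -8.91871759e-04]), 'contact_force': array([-0.07821908, -0.0140679 ,  0.16596265]), 'moment': array([-0.02521959,  0.01985723,  0.03958537]), 'gripper_force': 0.0, 'width': 0.08564218252521526}
scene {'mtx': array([[610.16284423,   0.        , 323.25051614],
       [  0.        , 610.16284423, 241.25786955],
       [  0.        ,   0.        ,   1.        ]]), 'dist': array([-0.18149356,  0.        ,  0.        ,  0.        ,  0.        ]), 'cam_to_world': array([[ 0.7343599 , -0.52409766,  0.43132028,  0.07378326],
       [-0.67866682, -0.55640459,  0.47940096, -0.60326101],
       [-0.01126434, -0.6447756 , -0.76428891,  0.95852855],
       [ 0.        ,  0.        ,  0.        ,  1.        ]])}
top {'mtx': array([[479.60358715,   0.        , 319.9753752 ],
       [  0.        , 479.60358715, 229.27997898],
       [  0.        ,   0.        ,   1.        ]]), 'dist': array([-0.0265765,  0.       ,  0.       ,  0.       ,  0.       ]), 'cam_to_world': array([[ 0.00636886, -0.99761896,  0.06867206,  0.52089005],
       [-0.99994921, -0.00581724,  0.00822968, -0.06102678],
       [-0.0078106 , -0.06872099, -0.99760534,  1.05751368],
       [ 0.        ,  0.        ,  0.        ,  1.        ]])}
```

View pics/scene0.png

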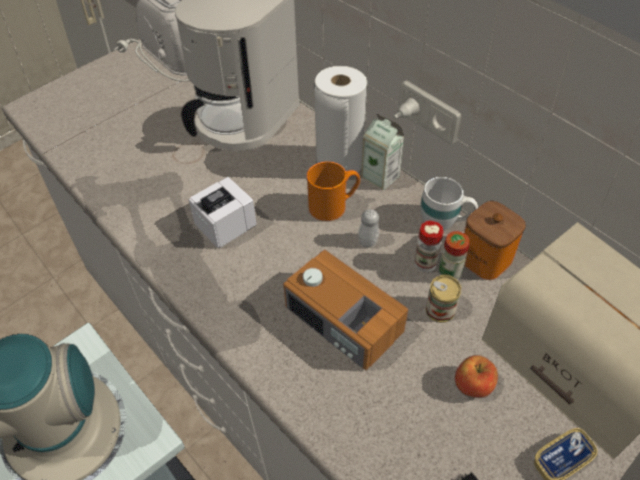

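View pics/top0.png

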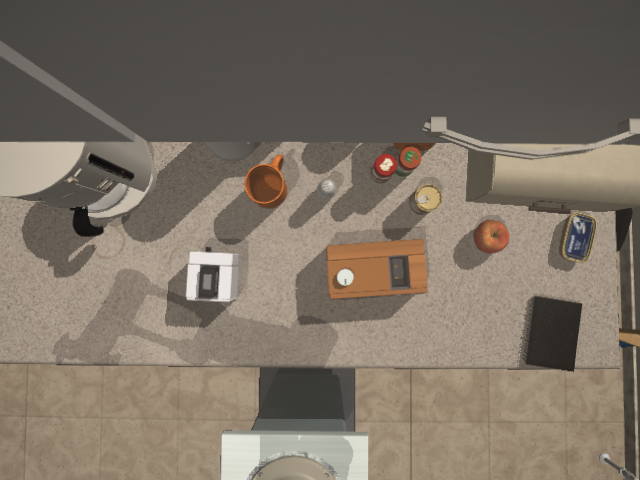

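The top view shows the charger at about (212,277) with the pack in it. The radio is at about (377,268), its bay at (400,271) and its dial at (345,277). The mug, pepper and tin stand behind both, and the scene view agrees. Next I'll zoom in on the corners.

Run:
```python
import cv2,numpy as np
t=cv2.imread("pics/top0.png");s=cv2.imread("pics/scene0.png")
def c(im,x,y,w,h):
    k=400/w; p=cv2.resize(im[y:y+h,x:x+w],(400,300),interpolation=cv2.INTER_CUBIC)
    for i in range(0,w,10): cv2.putText(p,str(x+i),(int(i*k),8),0,.28,(0,0,255));cv2.line(p,(int(i*k),10),(int(i*k),16),(0,0,255))
    for i in range(0,h,10): cv2.putText(p,str(y+i),(0,int(i*k)+3),0,.28,(0,0,255));cv2.line(p,(20,int(i*k)),(26,int(i*k)),(0,0,255))
    return p
m=np.vstack([np.hstack([c(t,172,246,80,60),c(t,317,230,120,90)]),np.hstack([c(s,180,175,88,66),c(s,280,248,132,99)])])
cv2.imwrite("pics/m1.png",m)
```

```text
(no output)
```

View pics/m1.png

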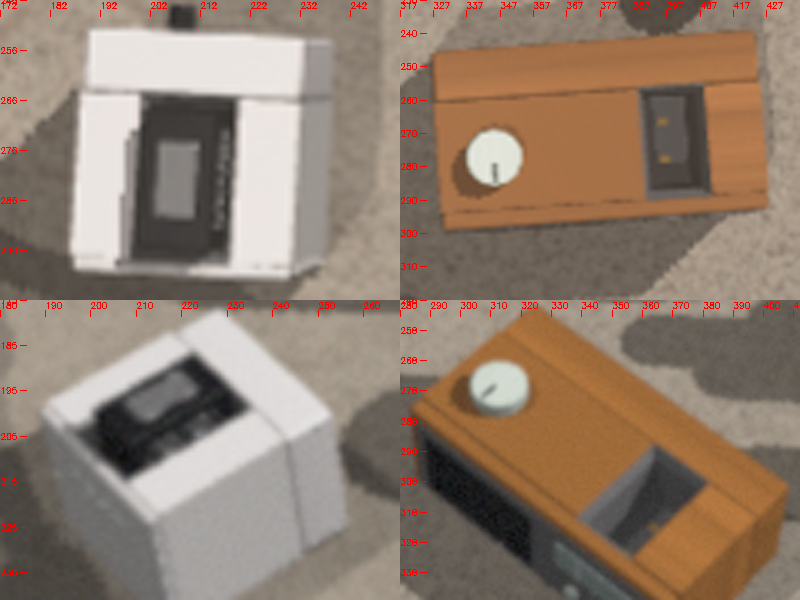

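The zoom shows the top-face corners and bay mouths in both views, which I read off in crop pixels. Now I'll triangulate them and fit poses.

```bash
cat > h.py <<'E'
import cv2,numpy as np
from rig import imaging
from scipy.optimize import least_squares
cal={n:imaging.calibration(n) for n in("top","scene")}
def proj(n,P):
    c=cal[n];T=np.linalg.inv(c["cam_to_world"])
    return cv2.projectPoints(np.atleast_2d(P).astype(float),cv2.Rodrigues(T[:3,:3])[0],T[:3,3],c["mtx"],c["dist"])[0][:,0]
def tri(a,b):
    r=least_squares(lambda p:np.r_[proj("top",p)[0]-a,proj("scene",p)[0]-b],[.5,0,.08])
    return r.x,np.abs(r.fun).max()
def rz(a): return np.array([[np.cos(a),-np.sin(a),0],[np.sin(a),np.cos(a),0],[0,0,1]])
E
cat > fit.py <<'E'
from h import *
def T(l,x,y,k): return np.array(l,float)/k+[x,y]
# order: (+x+y),(+x-y),(-x-y),(-x+y)
S=400/88; S2=400/132
ct=T([(90,28),(305,38),(292,278),(72,268)],172,246,5); cs=T([(222,8),(330,115),(157,215),(43,102)],180,175,S)
bt=T([(143,96),(238,97),(230,265),(130,263)],172,246,5); bs=T([(195,52),(250,105),(125,180),(75,128)],180,175,S)
K=400/120
rt=T([(432,52),(753,32),(767,208),(445,229)],317,230,K); rs=T([(535,3),(788,190),(412,108)],280,248,S2)
mt=T([(640,90),(702,86),(712,193),(650,198)],317,230,K); ms=T([(655,147),(707,183),(633,255),(582,215)],280,248,S2)
rt-=[120,0];mt-=[120,0]; rs-=[132,0];ms-=[132,0]   # right-hand panels start at 400 px
dt=T([(494,157)],197,230,K); ds=T([(500,85)],148,248,S2)
for nm,a,b in(("chg",ct,cs),("cbay",bt,bs),("rad",rt[[0,1,3]],rs),("rbay",mt,ms),("dial",dt,ds)):
    R=[tri(i,j) for i,j in zip(a,b)]; P=np.array([r[0] for r in R]); print(nm,np.round(P*1000,1).tolist(),[round(r[1],1) for r in R],"mean",np.round(P.mean(0)*1e3,1))
sg=np.array([(1,1),(1,-1),(-1,-1),(-1,1)])
def box(hx,hy,cx=0,cy=0,z=.08): return np.c_[sg*[hx,hy]+[cx,cy],np.full(4,z)]
def rep(nm,f,p0):
    r=least_squares(f,p0,loss="soft_l1"); print(nm,np.round(r.x*1e3,1),"yaw",np.degrees(r.x[2]),"res",np.round(f(r.x),1)); return r.x
def W(p,P): return P@rz(p[2]).T+[p[0],p[1],0]
rep("chg",lambda p:np.r_[proj("top",W(p,box(.05,.045)))-ct,proj("scene",W(p,box(.05,.045)))-cs].ravel(),[.5,.2,0])
rep("cbay",lambda p:np.r_[proj("top",W(p,box(.0335,.0205)))-bt,proj("scene",W(p,box(.0335,.0205)))-bs].ravel(),[.5,.2,0])
rb=box(.055,.1);mb=box(.0335,.0205,-.01,-.045);dd=np.array([[-.012,.066,.092]])
p=rep("rad",lambda p:np.r_[proj("top",W(p,rb))-rt,proj("scene",W(p,rb[[0,1,3]]))-rs,proj("top",W(p,mb))-mt,proj("scene",W(p,mb))-ms,proj("top",W(p,dd))-dt,proj("scene",W(p,dd))-ds].ravel(),[.5,-.15,0])
print("rbay",W(p,np.array([[-.01,-.045,.08]])))
rep("rbay direct",lambda p:np.r_[proj("top",W(p,box(.0335,.0205)))-mt,proj("scene",W(p,box(.0335,.0205)))-ms].ravel(),[.5,-.2,0])
E
python3 fit.py
```

```text
chg [[542.2, 210.3, 83.8], [538.0, 123.4, 81.4], [442.9, 124.6, 87.5], [445.6, 214.0, 88.3]] [np.float64(0.9), np.float64(0.4), np.float64(1.4), np.float64(1.1)] mean [492.2 168.1  85.3]
cbay [[513.4, 187.1, 91.8], [513.9, 149.5, 85.5], [446.5, 151.1, 85.9], [447.5, 190.9, 87.6]] [np.float64(0.0), np.float64(0.4), np.float64(0.6), np.float64(0.8)] mean [480.3 169.6  87.7]
rad [[556.3, -67.9, 81.8], [570.3, -265.3, 76.4], [449.4, -76.6, 81.6]] [np.float64(0.8), np.float64(1.0), np.float64(1.0)] mean [ 525.3 -136.6   80. ]
rbay [[533.7, -194.5, 82.0], [536.8, -232.6, 82.7], [472.2, -238.2, 83.7], [469.1, -200.5, 85.1]] [np.float64(0.7), np.float64(0.9), np.float64(1.0), np.float64(1.0)] mean [ 503.  -216.4   83.4]
dial [[493.3, -105.6, 92.2]] [np.float64(1.0)] mean [ 493.3 -105.6   92.2]
chg [492.5 170.5 -47.1] yaw -2.6972429752360747 res [-0.2 -1.8  0.5 -1.4 -0.1 -0.2 -0.1 -0.7 -0.6  0.1  0.7 -0.  -2.8  2.2
 -1.8  2. ]
cbay [481.4 172.8 -28.1] yaw -1.612590108446392 res [-1.1 -1.1 -0.1 -0.6 -0.  -1.1 -0.1 -1.4  0.1  2.3 -0.5  1.3 -0.4  1.2
 -0.7  1.4]
rad [ 509.8 -170.4   67.2] yaw 3.8500959240046955 res [ 0.1 -1.5  1.7 -1.5  1.5 -0.1 -0.4 -0.3 -0.5 -0.1  0.2 -1.  -2.3  0.2
 -0.3 -1.2  1.2 -1.2  0.6 -0.3 -0.9 -0.5 -0.8 -0.1 -0.1  1.3 -1.4  1.9
 -2.6  1.1  0.5 -0.9 -1.1  0. ]
rbay [[ 0.50280738 -0.21592002  0.08      ]]
rbay direct [ 503.7 -215.9   84.4] yaw 4.836930414783163 res [-0.5 -1.4  1.  -1.8  0.9 -0.9 -0.6 -0.8 -0.9 -0.4  0.1  0.7 -0.7  1.7
 -2.1  1.1]
```

```bash
cat >> fit.py <<'E'
print("JOINT")
for v in(ct,cs,bt,bs,rt,rs,mt,ms,dt,ds): v-=.4
cb=box(.05,.045);bb=box(.0335,.0205)
def f(q):
    c=q[:3];b=np.r_[q[3:5],q[2]];r=q[5:8];o={"top":q[8:10]*1.5,"scene":q[10:12]*1.5}
    g=lambda n,p,B,obs:(proj(n,W(p,B))+o[n]-obs).ravel()
    return np.r_[g("top",c,cb,ct),g("scene",c,cb,cs),g("top",b,bb,bt),g("scene",b,bb,bs),g("top",r,rb,rt),g("scene",r,rb[[0,1,3]],rs),g("top",r,mb,mt),g("scene",r,mb,ms),g("top",r,dd,dt),g("scene",r,dd,ds),q[8:]]
r=least_squares(f,np.r_[.49,.17,-.04,.48,.17,.51,-.17,.067,0,0,0,0],loss="soft_l1");q=r.x
print(np.round(q[:8]*1e3,1),np.round(np.degrees(q[[2,7]]),2),q[8:]*1.5);print(np.round(f(q),1))
print("cbay",q[3:5],"rbay",W(q[5:8],np.array([[-.01,-.045,.08]])), "cbay in charger", (q[3:5]-q[:2])@rz(q[2])[:2,:2])
E
python3 fit.py | sed -n '/JOINT/,$p'
```

```text
JOINT
[ 493.8  170.9  -38.5  482.2  173.6  510.7 -169.9   72. ] [-2.2   4.13] [-0.26600302  0.99001339  0.26344052 -0.81008363]
[-0.5 -0.9  0.3 -0.9  0.1  0.4  0.1  0.3  0.2 -0.7  1.7 -1.1 -1.5  1.4
 -0.8  1.4 -1.1 -0.2 -0.2  0.6 -0.5 -0.  -0.5 -0.6  1.   1.5  0.3  0.6
  0.1  0.3  0.   0.5 -0.1 -0.3  1.4 -0.8  1.6  0.5 -0.4  0.8  0.1 -0.8
  1.1 -2.1 -1.5 -0.4 -0.4 -0.3  1.1 -0.4  0.6  0.5 -0.9  0.3  0.  -1.
  0.8  0.2 -0.3  1.  -1.6  0.2  0.5  0.2 -0.3 -0.7 -0.2  0.7  0.2 -0.5]
cbay [0.48219835 0.17358217] rbay [[ 0.50398151 -0.21550355  0.08      ]] cbay in charger [-0.01165083  0.00223619]
```

Request:
jog_arm:
  deltas: [0,0,1,9,-11,0,0,0,0,2,27,-33,0,0,0,0,4,50,-63,0,0,0,0,5,77,-97,0,0,0,0,7,104,-130,0,0,0,0,8,131,-164,0,0,0,0,10,158,-197,0,0,0,0,12,185,-231,0,0,0,0,13,212,-265,0,0,0,0,14,238,-298,0,0,0,0,15,262,-328,0,0,0,0,16,280,-350,0,0,0,0,16.6,292,-366,-10,0,0,0,16.6,297,-372,-30,0,0,0,16.6,297,-372,-60,0,0,0,16.6,297,-372,-90,0,0,0,16.6,297,-372,-105,0,0,0,16.6,297,-372,-111,0,0,0,16.6,297,-372,-111,0,0,0,16.6,297,-372,-111,0]

```text
clock: 2.1
position: [0.4828, 0.1726, 0.132]
ee_rot: [0.001, 0.019, 1.0, 0.0]
contact_force: [0.4, 0.7, 0.5]
width: 0.0001
gripper_force: 0.0
```

Run:
```python
from rig import manip, imaging
import cv2,numpy as np
s=manip.get_state(); print({k:np.round(s[k],4) for k in("clock","position","ee_rot","contact_force","width","qpos")})
t=imaging.get_image("top");c=imaging.get_image("scene");cv2.imwrite("pics/t1.png",t);cv2.imwrite("pics/s1.png",c)
cv2.imwrite("pics/m2.png",np.hstack([cv2.resize(t[215:335,150:270],(400,400),interpolation=2),cv2.resize(c[140:260,150:270],(400,400),interpolation=2)]))
```

```text
{'clock': np.float64(2.1), 'position': array([0.4828, 0.1726, 0.132 ]), 'ee_rot': array([7.000e-04, 1.900e-02, 9.998e-01, 2.000e-04]), 'contact_force': array([0.363 , 0.7061, 0.5072]), 'width': np.float64(0.0001), 'qpos': array([ 2.0750e-01,  2.7190e-01,  1.8076e+00,  1.0000e-04,  1.0607e+00,
       -1.3254e+00])}
```

View pics/m2.png

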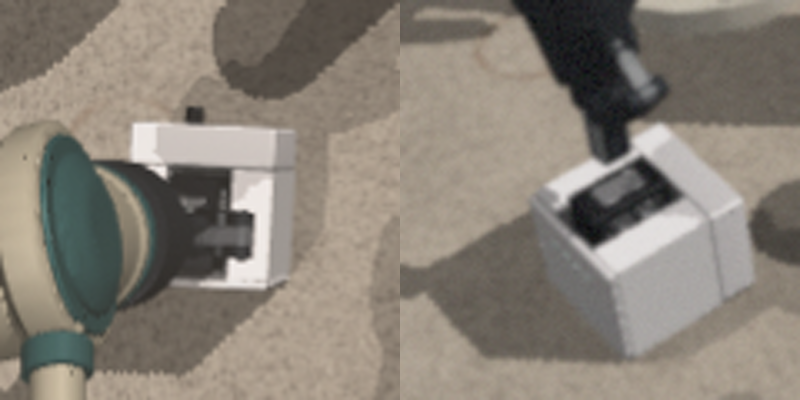

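The scene view shows the shut fingertips at about (212,188), above the pack. I'll check that against the projection.

Run:
```python
from h import *
P=np.array([[.4828,.1726,.121],[.4828,.1726,.0945]])
for n in("top","scene"): print(n,proj(n,P))
```

```text
top [[203.81272284 281.06819881]
 [207.10416115 280.55497689]]
scene [[212.80333947 187.2247833 ]
 [214.72941736 196.66038   ]]
```

Request:
jog_arm:
  deltas: [0,0,0,0,0,-8,0,0,0,0,0,0,-16,0,0,0,0,0,0,-21,0,0,0,0,0,0,-24,0,0,0,0,0,0,-25,0,0,0,0,0,0,-26,0,0,0,0,0,0,-27,0,0,0,0,0,0,-28,0,0,0,0,0,0,-29,0,0,0,0,0,0,-30,0,0,0,0,0,0,-30,0,0,0,0,0,0,-30,0]

```text
clock: 3.4
position: [0.4819, 0.1724, 0.1021]
ee_rot: [-0.0, 0.019, 1.0, 0.0]
contact_force: [-2.8, 0.0, 6.0]
width: 0.0004
gripper_force: 3.1
```

Request:
jog_arm:
  deltas: [0,0,0,0,0,-1,0,0,0,0,0,0,-2,0,0,0,0,0,0,-3,0,0,0,0,0,0,-3,0,0,0,0,0,0,-3,0]

```text
clock: 3.9
position: [0.4819, 0.1724, 0.0991]
ee_rot: [-0.0, 0.019, 1.0, 0.0]
contact_force: [-2.3, -1.1, 6.7]
width: -0.0001
gripper_force: 3.4
```

Request:
jog_arm:
  deltas: [0,0,0,0,0,-0.5,0,0,0,0,0,0,-1,0,0,0,0,0,0,-1.5,0,0,0,0,0,0,-2,0,0,0,0,0,0,-2,0,0,0,0,0,0,-2,0]

```text
clock: 4.5
position: [0.4819, 0.1724, 0.0973]
ee_rot: [0.0, 0.019, 1.0, 0.0]
contact_force: [-2.4, -0.7, 7.3]
width: -0.0001
gripper_force: 3.8
```

Request:
jog_arm:
  deltas: [0,0,0,0,0,-0.5,0,0,0,0,0,0,-1,0,0,0,0,0,0,-1,0,0,0,0,0,0,-1,0]

```text
clock: 4.9
position: [0.4821, 0.1725, 0.0969]
ee_rot: [0.0, 0.019, 1.0, 0.0]
contact_force: [-3.6, -0.2, 11.3]
width: -0.0004
gripper_force: 5.7
```

Request:
jog_arm:
  deltas: [0,0,0,0,0,-0.5,0,0,0,0,0,0,-0.5,0,0,0,0,0,0,-0.5,0]

```text
clock: 5.2
position: [0.4822, 0.1725, 0.0967]
ee_rot: [0.0, 0.019, 1.0, 0.0]
contact_force: [-4.0, -0.7, 13.9]
width: -0.0002
gripper_force: 6.6
```

Request:
jog_arm:
  deltas: [0,0,0,0,0,4,0,0,0,0,0,0,12,0,0,0,0,0,0,22,0,0,0,0,0,0,35,0,0,0,0,0,0,50,0,0,0,0,0,0,60,0.3,0,0,0,0,0,63,1,0,0,0,0,0,63,1,0,0,0,0,0,63,1,0,0,0,0,0,63,1,0,0,0,0,0,63,1]

```text
clock: 6.3
position: [0.4818, 0.1723, 0.1573]
ee_rot: [-0.001, 0.019, 1.0, -0.0]
contact_force: [0.1, 0.1, 0.0]
width: 0.0848
gripper_force: 0.0
```

Run:
```python
from rig import manip, imaging
import cv2,numpy as np
from h import *
s=manip.get_state(); print({k:np.round(s[k],4) for k in("clock","position","contact_force","width")})
t=imaging.get_image("top");c=imaging.get_image("scene");cv2.imwrite("pics/t2.png",t);cv2.imwrite("pics/s2.png",c)
cv2.imwrite("pics/m3.png",np.hstack([cv2.resize(t[215:335,150:270],(400,400),interpolation=2),cv2.resize(c[140:240,165:265],(400,400),interpolation=2)]))
P=np.array([[.482+a*.028,.1725+b*.015-a*.001,z] for z in(.0945,.112) for a,b in((1,1),(1,-1),(-1,-1),(-1,1))])
for q in proj("scene",P): print(np.round((q-[165,140])*4+[400,0]))
```

```text
{'clock': np.float64(6.3), 'position': array([0.4818, 0.1723, 0.1573]), 'contact_force': array([0.1407, 0.0728, 0.0406]), 'width': np.float64(0.0848)}
[626. 186.]
[662. 216.]
[569. 271.]
[534. 239.]
[621. 161.]
[657. 192.]
[563. 246.]
[528. 214.]
```

View pics/m3.png

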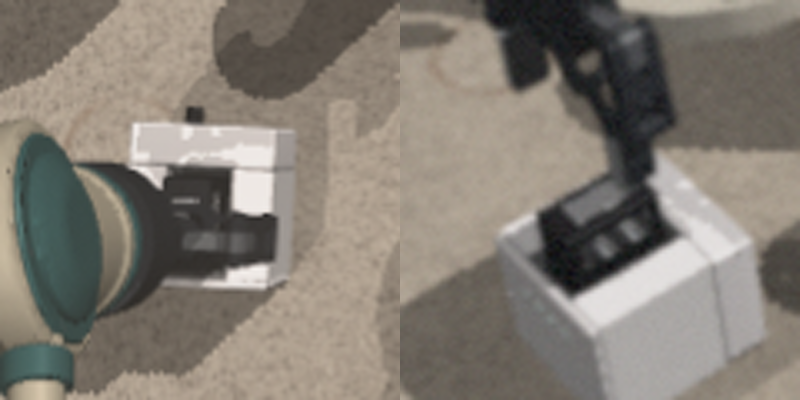

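Request:
jog_arm:
  deltas: [0,0,0,0,0,-12,1,0,0,0,0,0,-28,1,0,0,0,0,0,-44,1,0,0,0,0,0,-54,1,0,0,0,0,0,-58,1,0,0,0,0,0,-59,1,0,0,0,0,0,-59,0.6,0,0,0,0,0,-59,0.5,0,0,0,0,0,-59,0.45,0,0,0,0,0,-59,0.4,0,0,0,0,0,-59,0.35,0,0,0,0,0,-59,0.2,0,0,0,0,0,-59,0,0,0,0,0,0,-59,0,0,0,0,0,0,-59,0]
  grip_force: 40

```text
clock: 7.9
position: [0.4823, 0.1725, 0.0991]
ee_rot: [0.0, 0.019, 1.0, 0.0]
contact_force: [-0.8, 0.0, 2.6]
width: 0.0292
gripper_force: 42.6
```

Request:
jog_arm:
  deltas: [0,0,0,0,0,1,0,0,0,0,0,0,3,0,0,0,0,0,0,6,0,0,0,0,0,0,11,0,0,0,0,0,0,18,0,0,0,0,0,0,26,0,0,0,0,0,0,36,0,0,0,0,0,0,48,0,0,0,0,0,0,62,0,0,0,0,0,0,78,0,0,0,0,0,0,92,0,0,0,0,0,0,103,0,0,0,0,0,0,110,0,0,0,0,0,0,110,0,0,0,0,0,0,110,0]

```text
clock: 9.4
position: [0.4818, 0.1723, 0.2086]
ee_rot: [-0.0, 0.019, 1.0, -0.0]
contact_force: [-0.1, 0.3, -2.2]
width: 0.0294
gripper_force: 42.1
```

Request:
jog_arm:
  deltas: [0,0,0.2,1,-10,0,0,0,0,0.6,2,-30,0,0,0,0,1,4,-58,0,0,0,0,1.5,6,-90,0,0,0,0,2,7,-122,0,0,0,0,2.5,9,-154,0,0,0,0,3,11,-186,0,0,0,0,3.5,12,-218,0,0,0,0,4,14,-250,0,0,0,0,4.5,16,-282,0,0,0,0,5,18,-314,0,0,0,0,5.5,19,-343,0,0,0,0,6,21,-366,0,0,0,0,6.3,22,-381,0,0,0,0,6.3,22,-388.5,0,0,0,0,6.3,22,-388.5,-15,0,0,0,6.3,22,-388.5,-32,0,0,0,6.3,22,-388.5,-42,0,0,0,6.3,22,-388.5,-45,0,0,0,6.3,22,-388.5,-45,0]

```text
clock: 11.4
position: [0.504, -0.2156, 0.1636]
ee_rot: [-0.0, -0.036, 0.999, 0.0]
contact_force: [-0.8, 0.1, -2.3]
width: 0.0294
gripper_force: 42.1
```

Run:
```python
from rig import manip, imaging
import cv2,numpy as np
from h import *
s=manip.get_state(); print({k:np.round(s[k],4) for k in("clock","position","ee_rot","contact_force","width")})
t=imaging.get_image("top");c=imaging.get_image("scene");cv2.imwrite("pics/t3.png",t);cv2.imwrite("pics/s3.png",c)
cv2.imwrite("pics/m4.png",np.hstack([cv2.resize(t[210:310,330:430],(400,500)),cv2.resize(c[220:345,300:400],(400,500),interpolation=2)]))
p=s["position"];zb=p[2]-.0991+.035
a=np.radians(4.1)
P=[p+rz(a)@[i*.028,j*.015,0] for i,j in((1,1),(1,-1),(-1,-1),(-1,1))]
B=np.array(P);B[:,2]=zb
print("zb",zb)
for q in proj("scene",B): print(np.round((q-[300,220])*4+[400,0]))
M=np.array([[.504,-.2155,.08]]+[[.504,-.2155,.08]+rz(a)@[i*.0335,j*.0205,0] for i,j in((1,1),(1,-1),(-1,-1),(-1,1))])
print("mouth",np.round((proj("scene",M)-[300,220])*4+[400,0]).tolist())
```

```text
{'clock': np.float64(11.4), 'position': array([ 0.504 , -0.2156,  0.1636]), 'ee_rot': array([-4.000e-04, -3.620e-02,  9.993e-01,  4.000e-04]), 'contact_force': array([-0.764 ,  0.1353, -2.2736]), 'width': np.float64(0.0294)}
zb 0.09945417482349786
[657. 292.]
[711. 331.]
[624. 414.]
[570. 373.]
mouth [[639.0, 377.0], [654.0, 303.0], [726.0, 356.0], [624.0, 454.0], [551.0, 398.0]]
```

View pics/m4.png

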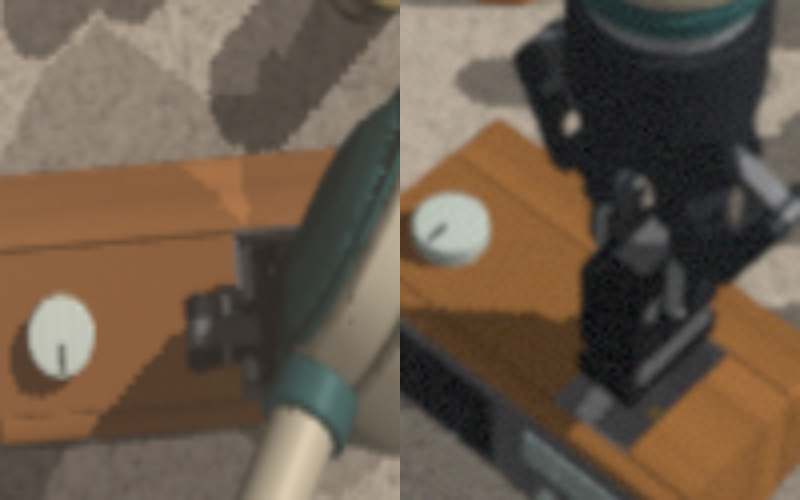

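Request:
jog_arm:
  deltas: [0,0,0,-1,0.5,-4,0,0,0,0,-1,0.5,-9,0,0,0,0,-1,0.5,-14,0,0,0,0,-1,0.5,-17,0,0,0,0,-1,0.5,-19,0,0,0,0,-1,0.5,-21,0,0,0,0,-1,0.5,-22,0,0,0,0,-1,0.5,-22,0]

```text
clock: 12.3
position: [0.5031, -0.2156, 0.1417]
ee_rot: [-0.0, -0.036, 0.999, 0.0]
contact_force: [-0.0, 0.6, -2.5]
width: 0.0292
gripper_force: 42.1
```

Request:
jog_arm:
  deltas: [0,0,0,0,0,-1,0,0,0,0,0,0,-2,0,0,0,0,0,0,-3,0,0,0,0,0,0,-4,0,0,0,0,0,0,-4,0]

```text
clock: 12.8
position: [0.503, -0.2155, 0.1377]
ee_rot: [-0.0, -0.036, 0.999, 0.0]
contact_force: [-1.3, -0.2, -1.7]
width: 0.0292
gripper_force: 42.1
```

Request:
jog_arm:
  deltas: [0,0,0,0,0,-1,0,0,0,0,0,0,-2,0,0,0,0,0,0,-3,0,0,0,0,0,0,-4,0,0,0,0,0,0,-5,0,0,0,0,0,0,-6,0,0,0,0,0,0,-6,0]

```text
clock: 13.5
position: [0.503, -0.2155, 0.1316]
ee_rot: [-0.0, -0.036, 0.999, 0.0]
contact_force: [0.2, -0.4, -1.9]
width: 0.029
gripper_force: 42.1
```

Request:
jog_arm:
  deltas: [0,0,0,0,0,-2,0,0,0,0,0,0,-5,0,0,0,0,0,0,-8,0,0,0,0,0,0,-11,0,0,0,0,0,0,-14,0,0,0,0,0,0,-17,0,0,0,0,0,0,-20,0,0,0,0,0,0,-23,0,0,0,0,0,0,-26,0,0,0,0,0,0,-28,0,0,0,0,0,0,-29,0,0,0,0,0,0,-29,0]

```text
clock: 14.7
position: [0.5031, -0.2156, 0.1027]
ee_rot: [-0.0, -0.036, 0.999, 0.0]
contact_force: [0.2, -0.4, -2.0]
width: 0.0291
gripper_force: 42.1
```

Request:
jog_arm:
  deltas: [0,0,0,0,0,-1,0,0,0,0,0,0,-2,0,0,0,0,0,0,-3,0,0,0,0,0,0,-3.5,0,0,0,0,0,0,-3.5,0]

```text
clock: 15.2
position: [0.5032, -0.2156, 0.0995]
ee_rot: [0.0, -0.036, 0.999, 0.0]
contact_force: [-0.6, 0.3, -1.2]
width: 0.0289
gripper_force: 42.3
```

Request:
jog_arm:
  deltas: [0,0,0,0,0,0,0.4,0,0,0,0,0,0,0.5,0,0,0,0,0,0,0.7,0,0,0,0,0,0,0.9,0,0,0,0,0,0,0.9,0,0,0,0,0,0,0.9,0,0,0,0,0,10,0.9,0,0,0,0,0,25,0.9,0,0,0,0,0,42,0.9,0,0,0,0,0,55,0.5,0,0,0,0,0,62,0,0,0,0,0,0,62,0,0,0,0,0,0,62,0,0,0,0,0,0,62,0,0,0,0,0,0,62,0,0,0,0,0,0,62,0]

```text
clock: 16.8
position: [0.5029, -0.2155, 0.1608]
ee_rot: [-0.0, -0.036, 0.999, 0.0]
contact_force: [-0.6, -0.6, -0.2]
width: -0.0
gripper_force: 0.0
```

Run:
```python
from rig import manip, imaging
import cv2,numpy as np
s=manip.get_state(); print({k:np.round(s[k],4) for k in("clock","position","contact_force","width")})
c=imaging.get_image("scene");cv2.imwrite("pics/s4.png",c)
cv2.imwrite("pics/m5.png",cv2.resize(c[220:345,290:410],(576,600),interpolation=2))
```

```text
{'clock': np.float64(16.8), 'position': array([ 0.5029, -0.2155,  0.1608]), 'contact_force': array([-0.6368, -0.564 , -0.1862]), 'width': np.float64(-0.0)}
```

View pics/m5.png

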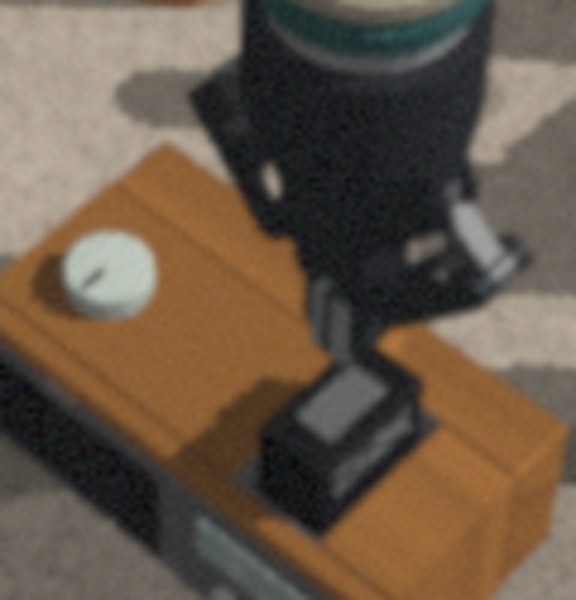

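The pack stands upright in the radio bay on the raised cradle, with the shut fingers above its top centre at about (340,390). Now the press.

Request:
jog_arm:
  deltas: [0,0,0,0,0,-10,0,0,0,0,0,0,-22,0,0,0,0,0,0,-31,0,0,0,0,0,0,-35,0,0,0,0,0,0,-37,0,0,0,0,0,0,-38,0,0,0,0,0,0,-39,0,0,0,0,0,0,-40.5,0,0,0,0,0,0,-42,0,0,0,0,0,0,-44,0,0,0,0,0,0,-46,0,0,0,0,0,0,-48,0,0,0,0,0,0,-50,0,0,0,0,0,0,-50,0]

```text
clock: 18.25
position: [0.5034, -0.2158, 0.1116]
ee_rot: [0.0, -0.036, 0.999, -0.0]
contact_force: [-1.3, -0.0, 5.4]
width: 0.0
gripper_force: 2.5
```

Request:
jog_arm:
  deltas: [0,0,0,0,0,-1.5,0,0,0,0,0,0,-3,0,0,0,0,0,0,-4.5,0,0,0,0,0,0,-6,0,0,0,0,0,0,-7.5,0,0,0,0,0,0,-9,0,0,0,0,0,0,-10.5,0,0,0,0,0,0,-11.5,0,0,0,0,0,0,-12.5,0,0,0,0,0,0,-13,0,0,0,0,0,0,-13,0,0,0,0,0,0,-13,0]

```text
clock: 19.45
position: [0.5035, -0.2158, 0.0991]
ee_rot: [0.001, -0.036, 0.999, -0.0]
contact_force: [-0.9, -0.6, 7.3]
width: -0.0002
gripper_force: 3.5
```

Request:
jog_arm:
  deltas: [0,0,0,0,0,-0.7,0,0,0,0,0,0,-1.4,0,0,0,0,0,0,-2,0,0,0,0,0,0,-2.5,0,0,0,0,0,0,-2.5,0,0,0,0,0,0,-2.5,0]

```text
clock: 20.05
position: [0.5037, -0.2159, 0.0971]
ee_rot: [0.001, -0.036, 0.999, -0.0]
contact_force: [-2.4, -0.0, 9.0]
width: -0.0
gripper_force: 4.7
```

Request:
jog_arm:
  deltas: [0,0,0,0,0,-0.4,0,0,0,0,0,0,-0.8,0,0,0,0,0,0,-0.8,0,0,0,0,0,0,-0.8,0]

```text
clock: 20.45
position: [0.5038, -0.216, 0.0967]
ee_rot: [0.001, -0.036, 0.999, -0.001]
contact_force: [-1.7, 0.9, 12.5]
width: 0.0
gripper_force: 6.1
```

Request:
jog_arm:
  deltas: [0,0,0,0,0,-0.5,0,0,0,0,0,0,-0.5,0,0,0,0,0,0,-0.5,0]

```text
clock: 20.75
position: [0.5038, -0.2161, 0.0966]
ee_rot: [0.001, -0.036, 0.999, -0.001]
contact_force: [-1.9, 0.3, 14.5]
width: 0.0001
gripper_force: 7.0
```

Force is now 14.5 N and climbing, so the cradle is at its stop. I'll release and look.

Request:
jog_arm:
  deltas: [0,0,0,0,0,2,0,0,0,0,0,0,5,0,0,0,0,0,0,10,0,0,0,0,0,0,18,0,0,0,0,0,0,30,0,0,0,0,0,0,50,0,0,0,0,0,0,75,0,0,0,0,0,0,100,0,0,0,0,0,0,115,0,0,0,0,0,0,120,0,0,0,0,0,0,120,0,0,0,0,0,0,120,0]

```text
clock: 21.95
position: [0.5026, -0.2153, 0.2138]
ee_rot: [-0.001, -0.036, 0.999, 0.0]
contact_force: [1.0, 0.3, -0.3]
width: 0.0002
gripper_force: 0.0
```

Run:
```python
from rig import manip, imaging
import cv2,numpy as np
from h import *
s=manip.get_state(); print({k:np.round(s[k],4) for k in("clock","position","contact_force","width")})
c=imaging.get_image("scene");cv2.imwrite("pics/s5.png",c)
w=cv2.resize(c[220:345,290:410],(480,500),interpolation=2)
cv2.imwrite("pics/m6.png",np.hstack([w,cv2.resize(c[150:350,180:308],(320,500))]))
for z in(.0945,.112):
  P=[[.504,-.216,z]+rz(np.radians(4.1))@[i*.028,j*.015,0] for i,j in((1,1),(1,-1),(-1,-1),(-1,1))]
  print(z,np.round((proj("scene",P)-[290,220])*4).tolist())
```

```text
{'clock': np.float64(21.95), 'position': array([ 0.5026, -0.2153,  0.2138]), 'contact_force': array([ 1.0349,  0.2634, -0.2542]), 'width': np.float64(0.0002)}
0.0945 [[298.0, 300.0], [351.0, 339.0], [264.0, 421.0], [211.0, 380.0]]
0.112 [[299.0, 276.0], [353.0, 315.0], [266.0, 398.0], [211.0, 357.0]]
```

View pics/m6.png

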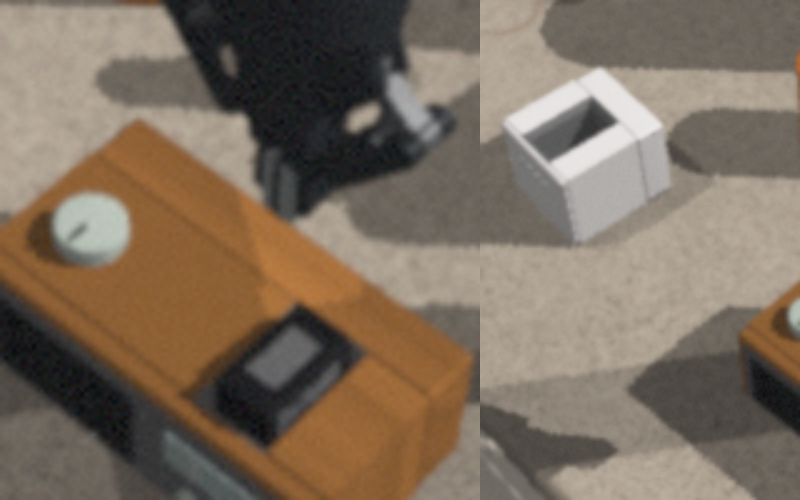

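The pack's top corners at (217,378) and (298,306) match the caught height of about 14 mm out, and the charger bay is empty.

```bash
python3 -c "
from rig import manip; print(manip.sign_off())"
```

```text
the job is handed in; nothing more can be done
None
```

The battery pack is out of the charger and caught upright in the radio bay, about 14 mm out of the top; no reading passed 15 N vertical force, nothing else was moved, and the job was handed in at about 22 s.

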